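# Start the griddle and show what is toasted on it

## Task

Start the spice toasting and show the helper what goes where: with a fingertip push the griddle's toggle switch all the way over to on (away from the robot), then point at the square jar of cinnamon sticks in the spice rack, and then at the middle of the griddle's cooking plate. Each time, point by holding the fingertips straight above the middle of the thing, two or three centimetres over it without touching, and keep still there for a good two seconds; come down to the jar from well above, so that no other jar seems meant. Grasp nothing, do not force the switch, and leave the jars, rack, plate, comal, brush and measuring cup untouched.

Things in the scene. Friction and masses are not known exactly. Their poses are not given: they have to be found in the camera images.
- griddle: fixed electric griddle, brushed aluminium, 280 x 280 mm, 92 mm high to its splash guards (thin walls on three sides of the plate); side grips stick out 23 mm. A sloping console 75 mm deep along its front (-x): black dial right, small lamp middle, toggle switch left. Origin: centre of the underside; own x points to the back (away from the robot), y left, z up. Turned by up to 0.25 rad.
- griddle_plate: the griddle's flat dark cooking plate, 196 x 260 mm, 80 mm above the cart's top, behind the console. Origin: the middle of its upper face (36 mm behind the griddle's origin); axes as the griddle's.
- griddle_toggle (a joint): steel toggle lever on the left of the console, rad: 0 to 0.1 is off, leaning to the front, towards the robot; 0.87 is the stop, fully on, nearly upright, leaning 0.19 rad to the back. It is pushed to the griddle's own +x, needs about 1.5 N at the tip (more lower down) and stays where it is left.
- toggle_tip (a point): centre of the round end of the toggle lever, 5 mm radius; moves with the lever. The lever is 36 mm long from pivot to this point and 9 mm thick. At off it lies about 23 mm in front (griddle's -x) of the pivot and 28 mm above it, at on 7 mm behind the pivot and 35 mm above it.
- toggle_pivot (a point): hinge of the toggle lever, 53 mm above the cart's top and on the face of the console, 75 mm left of the griddle's middle line and 103 mm in front of its origin; the hinge runs along the griddle's y. The face of the plate begins 41 mm behind it. A steel collar of 9 mm radius around it rises 4 mm higher.
- spice_rack: fixed low wooden board 146 x 210 mm with a steel wire rail 54 mm high, holding six loose jars in two rows of three, in any order; the row pitch is 68 mm (own x) and the pitch along a row 66 mm (own y). Origin: centre of the underside, on the cart's top. The jars stand on its board, 14 mm above the cart's top.
- jar_square: the jar to point at: the only square jar, of clear glass, 44 mm square with a square flat steel lid 47 mm wide, 100 mm tall in all (lid top 114 mm above the cart's top), holding brown cinnamon sticks. Origin at the centre of its underside, z up. Stands loose in the rack.
- jar_round_a: glass jar of nutmegs, round, 42 mm across, 100 mm tall with a flat round steel lid. Origin at the centre of its underside, z up. Stands loose in the rack on the rack's board (14 mm above the cart's top).
- jar_round_b: glass jar of cardamom pods, round, 42 mm across, 100 mm tall with a flat round steel lid. Origin at the centre of its underside, z up. Stands loose in the rack on the rack's board (14 mm above the cart's top).
- jar_round_c: glass jar of dried chillies, round, 42 mm across, 100 mm tall with a flat round steel lid. Origin at the centre of its underside, z up. Stands loose in the rack on the rack's board (14 mm above the cart's top).
- jar_short: glass jar of peppercorns, round, 42 mm across, 84 mm tall with a flat round steel lid. Origin at the centre of its underside, z up. Stands loose in the rack on the rack's board (14 mm above the cart's top).
- jar_ball: glass jar of allspice berries, round, 42 mm across, 100 mm tall to the top of a wooden ball stopper. Origin at the centre of its underside, z up. Stands loose in the rack on the rack's board (14 mm above the cart's top).
- comal: shallow clay comal, 170 mm across, 24 mm high, two small ears; loose, behind the rack. Origin at the centre of its underside.
- brush: red silicone brush, 197 mm long, 14 mm high, lying loose in front of the griddle. Origin on its underside near the middle of its length.
- measuring_cup: stainless measuring cup, 76 mm across, 55 mm high, with a flat handle reaching 129 mm from its middle; loose, on the robot's side of the griddle. Origin at the centre of its underside.

How it is judged:
By the outcome, as a careful person would: the job done as asked, in the order asked, and still so for the second after the job is handed in, with the robot touching nothing.
It also fails if it takes over 58 s, if anything falls off the work surface, if the arm or the gripper's body presses on something with over 40 N, if the wrist force passes 120 N, or if a joint passes its speed limit or range.

## Robot

A 7-joint arm with a two-finger parallel gripper is mounted at the origin on the work surface. World frame = base frame: x ahead of the robot, y to its left, z up, the work surface at z = 0. Lengths are in m, angles in rad, forces in N, time in s.
With the tool pointing down it reaches from about 0.4 to 0.875 m from the base axis. Payload 19.3 kg.
Tool frame: the origin (TCP) lies at the very end of the fingers, on their centre line; the grasp point (between the pads) lies 19 mm behind it; y points along the fingers, x is the direction in which the jaws open and shut, and the axes are right-handed (so a half turn about y gives the same grasp; the last joint's range is limited). The gripper opens to 85 mm and grips with 20 to 120 N. Pads are 22 mm wide; open, the fingers measure 114 mm over their backs; the gripper's body (76 mm by 85 mm) begins 54 mm behind the grasp point. The pads swing forward as they close: fully open they stand 13 mm farther back than shut.
Start: joints at [-1.243, 0.521, -0.036, 1.599, 0.021, 1.021, -0.113], TCP at [0.242, 0.576, 0.231] pointing down, gripper open.
Joint ranges: [-2.91, 2.91], [-0.3, 2.13], [-1.5, 1.42], [0.17, 2.43], [-1.26, 4.41], [0.16, 1.93], [-2.52, 2.52]. Speed limits (rad/s): [1.89, 1.89, 2.39, 2.39, 3.01, 3.01, 3.01].

## Interface

Orientations are given as [roll, pitch, yaw] about the fixed x, y, z axes, in that order (R = Rz(yaw) Ry(pitch) Rx(roll)).
In Python, from workcell import bot gives the robot as it stands. The module is installed in compiled form; this text tells all that it offers.
- The arm moves only by the shell command python3 -m crank 'ROWS' [FORCE]. ROWS is JSON, a list of rows, each an object of numbers: "hand": the closure, from 0 (fully open) to 1 (shut); "dx", "dy", "dz": the shift along the tool's x, y, z in mm; "yaw": the turn about the tool's y in rad. In form: [{"hand": .., "dx": .., "dy": .., "dz": .., "yaw": ..}, ...]. A call has 1 to 12 rows; each row is the pose to reach, as a shift and turn from the pose commanded when the call began, along the tool's axes at that moment; what a row does not reach only later rows make up. A row lasts 1/12 s, in which the tool goes at most 41.7 mm and 7.16 degrees, less where a joint would pass 70% of its speed; a pose out of reach is approached as far as the arm can. A call with a gripper value outside its range is refused whole. The fingers move at their own pace and stop on an object; FORCE is the grip in N (left out, the last holds). Time passes only in rows, so rows that repeat a pose let the fingers close. It gives the time, the measured TCP pose, the force and the opening at its end, in the units of the state.
- bot.observe(): the state, without advancing time (a new reading comes with each control period).
- bot.grab_frame(name): name is "scene" or "top" or "wrist"; returns the picture (384x512x3 uint8, red, green, blue); there is no depth.
- bot.camera_info(name): a dict with "fx", "fy", "cx", "cy" (pixels), "rvec" (rotation vector, rad) and "tvec" (3), from world to camera coordinates, as OpenCV has them. Camera axes: x right, y down, z forward; pixel columns grow to the right and rows downward; lengths in m; the calibration is good to about 2 mm. A picture is of the moment at which its call begins: read the wrist's pose just before it. camera_info takes no time and is no camera call; for the wrist camera it gives the pose at the moment of the call.
- bot.job_done(): hands the job in, once; it reports no verdict.
The state is a dict: "clock": time; "qpos": joint angles; "qd": joint speeds; "joint_efforts": joint torques, N m; "position": TCP position; "tool_rot": TCP orientation; "force": force on the tool from outside, world axes, zero at the start; "moment": the same for the moment, N m; "grip_width": finger opening in m.
Only numpy, scipy, OpenCV 4.12 (cv2) and the standard library are available. Lean on these libraries where they do the work, as an engineer would, in place of code of your own. Each camera call takes 0.05 s, during which the arm holds its last target.

## Working session

There is one attempt and no reset: what is moved stays moved. The work goes in short steps, Python scripts to look and compute and a shell command to move; the robot and the scene stay as the last step left them, time stands still between calls to the robot, and variables do not carry over. Pictures are saved under pics/ and viewed, and the job is handed in when it is done.

```bash
mkdir -p pics; ls
python3 - <<'E'
from workcell import bot
import cv2
s=bot.observe()
for k,v in s.items(): print(k,v)
for n in ["scene","top","wrist"]:
    print(n,bot.camera_info(n))
    cv2.imwrite(f"pics/{n}0.png",cv2.cvtColor(bot.grab_frame(n),cv2.COLOR_RGB2BGR))
E
```

```text
pics
clock 0.0
qpos [-1.24317765  0.52205489 -0.03628482  1.59996448  0.02117893  1.02109784
 -0.11279866]
qd [ 0.00016346  0.00023946 -0.00063012  0.00020618 -0.00090042  0.00096167
 -0.00020182]
joint_efforts [ 3.12675766e-04 -9.27100682e+01  1.97969645e+00 -3.69936490e+01
  1.78399240e-02  8.18023720e-03 -5.81982044e-05]
position [0.24205652 0.57587681 0.23071632]
tool_rot [-1.57087989e+00  1.13729298e-03  1.17292024e+00]
force [ 0.51499136  0.00279753 -0.63549344]
moment [0.01211956 0.00508371 0.03264164]
grip_width 0.08506484837568248
scene {'fx': 482.9114741206102, 'fy': 482.9114741206102, 'cx': 260.75973980773546, 'cy': 186.19615325566454, 'rvec': array([ 0.66538343,  2.5246063 , -1.3226466 ]), 'tvec': array([ 0.46545904, -0.12240185,  1.41559243])}
top {'fx': 498.6962321978036, 'fy': 498.6962321978036, 'cx': 248.25731989399938, 'cy': 193.6899246518072, 'rvec': array([ 2.19876791, -2.01412967,  0.21416084]), 'tvec': array([0.00932171, 0.54499039, 1.34256983])}
wrist {'fx': 336.76228641960466, 'fy': 336.76228641960466, 'cx': 253.3020438644799, 'cy': 188.61139839174348, 'rvec': array([-2.40453308, -1.60018057, -0.23646388]), 'tvec': array([-0.62384679, -0.03908586,  0.3773836 ])}
```

View pics/scene0.png

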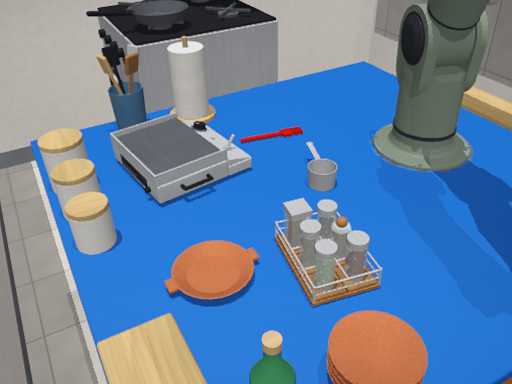

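View pics/top0.png

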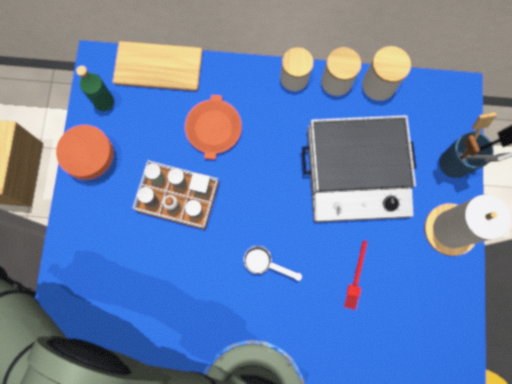

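View pics/wrist0.png

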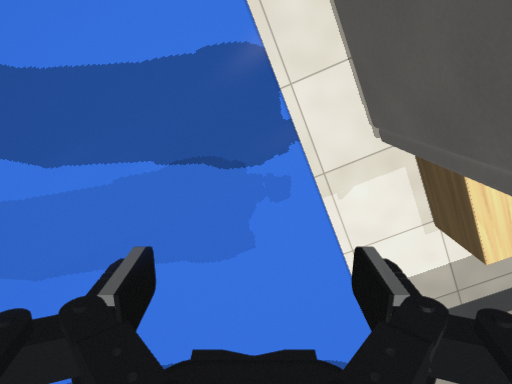

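The scene shows the griddle left and the rack lower right. In the top view, the square lid is at about (200,183), the plate at about (362,153) and the toggle at about (338,209). I'll zoom in on these to get precise pixels.

Run:
```python
import cv2
t=cv2.imread('pics/top0.png')
a=cv2.resize(t[105:230,295:425],None,fx=6,fy=4.8,interpolation=cv2.INTER_CUBIC) if 0 else cv2.resize(t[110:228,298:422],None,fx=5,fy=5,interpolation=cv2.INTER_CUBIC)
cv2.imwrite('pics/topg.png',a)
cv2.imwrite('pics/topr.png',cv2.resize(t[150:235,125:225],None,fx=7,fy=7,interpolation=cv2.INTER_CUBIC))
s=cv2.imread('pics/scene0.png')
cv2.imwrite('pics/sceneg.png',cv2.resize(s[105:210,100:260],None,fx=5,fy=5,interpolation=cv2.INTER_CUBIC))
```

```text
(no output)
```

View pics/topg.png

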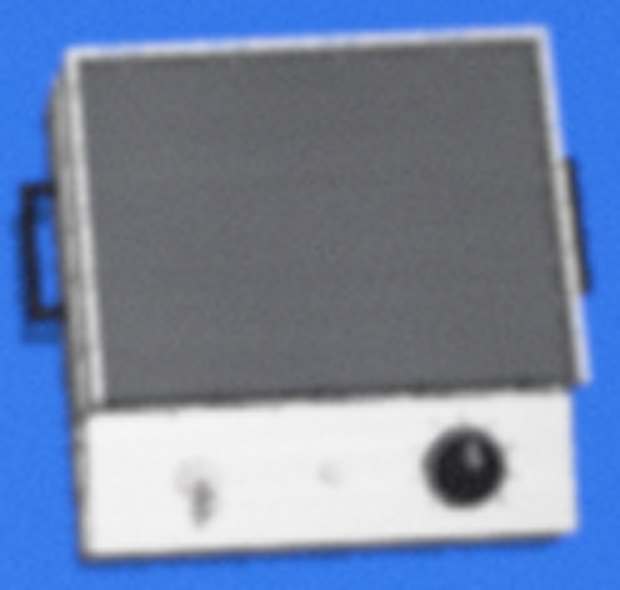

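View pics/topr.png

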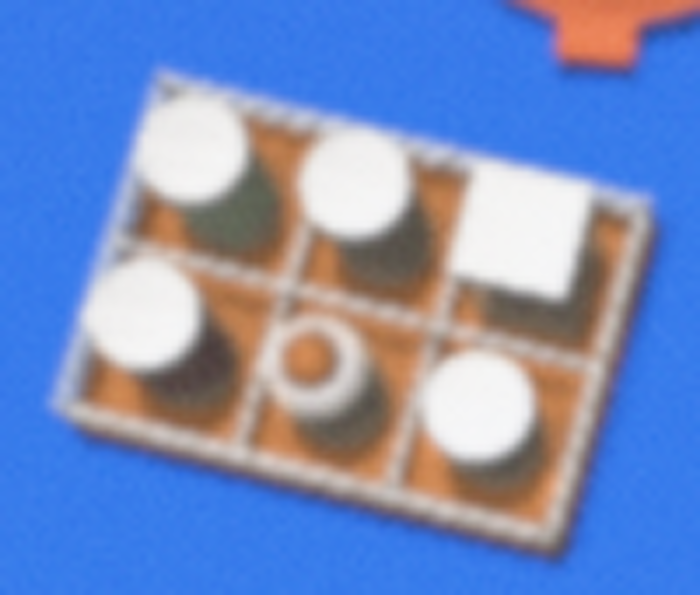

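View pics/sceneg.png

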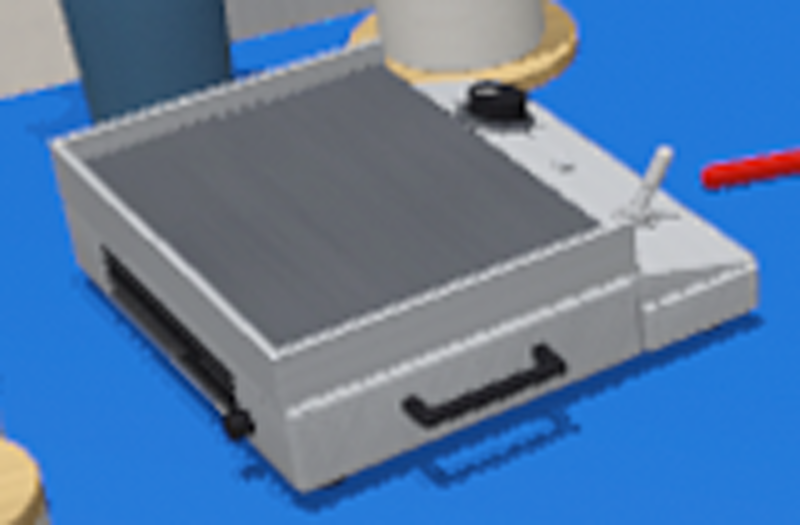

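```bash
cat > h.py <<'E'
from workcell import bot
import numpy as np,cv2
from scipy.optimize import least_squares
from scipy.spatial.transform import Rotation as Ro
C={n:bot.camera_info(n) for n in("scene","top")}
def K(c): return np.array([[c['fx'],0,c['cx']],[0,c['fy'],c['cy']],[0,0,1]])
def proj(c,P): return cv2.projectPoints(np.atleast_2d(P).astype(float),c['rvec'],c['tvec'],K(c),None)[0][:,0]
def ray(c,uv,z):
    R=cv2.Rodrigues(c['rvec'])[0]; o=-R.T@c['tvec']; d=R.T@np.linalg.solve(K(c),[uv[0],uv[1],1]); return o+d*(z-o[2])/d[2]
def tri(obs):
    f=lambda p:np.concatenate([proj(C[n],p)[0]-uv for n,uv in obs])
    r=least_squares(f,[.6,0,.1]);return r.x,r.fun
def g2w(g,P):
    P=np.atleast_2d(P);c,s=np.cos(g[2]),np.sin(g[2]);
    return np.c_[g[0]+c*P[:,0]-s*P[:,1],g[1]+s*P[:,0]+c*P[:,1],P[:,2]]
E
python3 - <<'E'
from h import *
u=lambda p,s,o:(np.array(p,float)+.5)/s-.5+np.array(o)
tp=[u(p,5,(298,110)) for p in[(68,48),(548,28),(590,383),(95,408)]]
sc=[u(p,5,(100,105)) for p in[(275,357),(55,143),(378,42),(634,225)]]
for p in tp: print('top corner',ray(C['top'],p,.092).round(4))
for p in sc: print('sc corner',ray(C['scene'],p,.092).round(4))
G=np.array([[.14,.14,.092],[.14,-.14,.092],[-.065,-.14,.092],[-.065,.14,.092]])
def f(g,which):
    r=[]
    if 't' in which:r.append(proj(C['top'],g2w(g,G))-tp)
    if 's' in which:r.append(proj(C['scene'],g2w(g,G))-np.array(sc))
    return np.concatenate(r).ravel()
for w in('t','s','ts'):
    r=least_squares(f,[.65,-.25,0],args=(w,));print(w,r.x.round(4),r.fun.round(1))
g=r.x
piv=g2w(g,[-.103,.075,.053])[0];tip=g2w(g,[-.126,.075,.081])[0]
print('pivot',piv,'tip',tip,'plate',g2w(g,[.036,0,.08])[0])
print('proj tip',proj(C['top'],tip),proj(C['scene'],tip),'piv',proj(C['top'],piv),proj(C['scene'],piv))
print('obs tip',u((203,520),5,(298,110)),u((664,152),5,(100,105)))
print('tri tip',tri([('top',u((203,518),5,(298,110))),('scene',u((664,155),5,(100,105)))]))
j=[ray(C['top'],u(p,7,(125,150)),.114) for p in[(475,163),(592,182),(570,302),(452,278)]]
print('lid',np.round(j,4),np.mean(j,0).round(4),[np.linalg.norm(j[i]-j[i-1]).round(4) for i in range(4)])
print('jar in scene',proj(C['scene'],np.mean(j,0)))
E
```

```text
top corner [ 0.7647 -0.102   0.092 ]
top corner [ 0.8006 -0.3722  0.092 ]
top corner [ 0.596  -0.3996  0.092 ]
top corner [ 0.5581 -0.1295  0.092 ]
sc corner [ 0.762  -0.0978  0.092 ]
sc corner [ 0.7973 -0.3622  0.092 ]
sc corner [ 0.6015 -0.3868  0.092 ]
sc corner [ 0.5633 -0.1209  0.092 ]
t [ 0.6427 -0.2559  0.1359] [-1.4  0.6  1.2  0.2  1.4 -0.3 -1.2 -0.5]
s [ 0.643  -0.2494  0.1264] [-0.2  1.3 -1.6 -1.1  0.5 -1.7  1.3  0.1]
ts [ 0.6423 -0.2543  0.1318] [-1.8  0.5  0.9  0.4  0.7 -0.  -1.9 -0.7 -0.2  0.2 -2.  -1.7 -0.1 -2.3
  0.8 -0.9]
pivot [ 0.5303621  -0.19346071  0.053     ] tip [ 0.50756152 -0.19648287  0.081     ] plate [ 0.6780118  -0.24954608  0.08      ]
proj tip [[339.40522078 212.11900854]] [[233.12371797 135.52351123]] piv [[336.91615209 205.74562244]] [[226.66234381 147.08780077]]
obs tip [338.2 213.6] [232.4 135. ]
tri tip (array([ 0.50708173, -0.19516081,  0.08047806]), array([ 0.67969628, -0.91801662,  1.10692439,  0.25115392]))
lid [[0.5743 0.212  0.114 ]
 [0.5708 0.1661 0.114 ]
 [0.5228 0.1696 0.114 ]
 [0.5282 0.2158 0.114 ]] [0.549  0.1908 0.114 ] [np.float64(0.0463), np.float64(0.0461), np.float64(0.0481), np.float64(0.0465)]
jar in scene [[297.16164084 204.76907701]]
```

Run:
```python
import cv2
s=cv2.imread('pics/scene0.png')
cv2.imwrite('pics/scener.png',cv2.resize(s[190:305,265:390],None,fx=5,fy=5,interpolation=cv2.INTER_CUBIC))
```

```text
(no output)
```

View pics/scener.png

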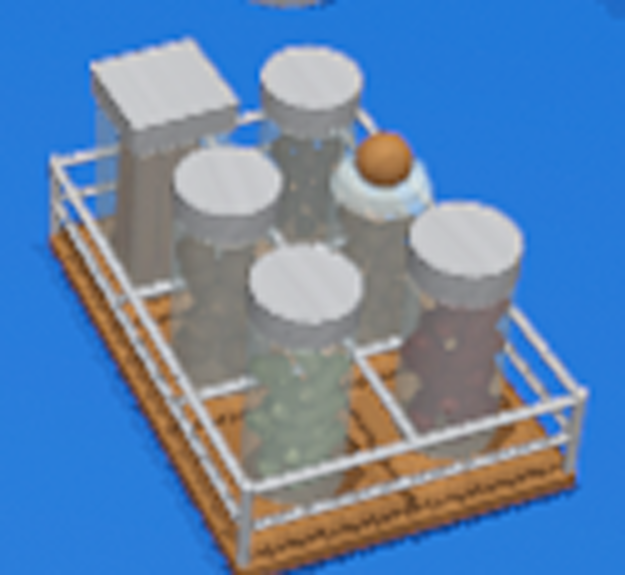

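Measurements agree:

| Item | Position or yaw |
|---|---|
| Griddle yaw | about 0.13 rad |
| Toggle tip (off) | (0.507, -0.196, 0.081) |
| Toggle pivot | (0.530, -0.194) |
| Plate centre | (0.678, -0.250) |
| Square lid centre | (0.549, 0.191, 0.114), measured 46–48 mm wide against 47 mm given |

I'll push along tool z, using the 22 mm pad width, with the hand shut.

```bash
cat >> h.py <<'E'
def to(t,yaw=None):
    s=bot.observe();R=Ro.from_euler('xyz',s['tool_rot']).as_matrix()
    d=R.T@(np.array(t)-s['position'])*1000
    a=np.arctan2(R[1,0],R[0,0]); 
    print('pos',s['position'].round(4),'a',round(a,3),'rpy',s['tool_rot'].round(3),'-> dx,dy,dz',d.round(1),'yaw',None if yaw is None else round(-(yaw-a),3))
def wc():
    c=bot.camera_info('wrist');R=cv2.Rodrigues(c['rvec'])[0];return -R.T@c['tvec']
E
python3 - <<'E'
from h import *
to([.48,.33,.30],.5)
s=bot.observe();R=Ro.from_euler('xyz',s['tool_rot']).as_matrix()
print('cam in tool',R.T@(wc()-s['position']), s['clock'])
E
```

```text
pos [0.2421 0.5759 0.2309] a 1.173 rpy [-1.571e+00  1.000e-03  1.173e+00] -> dx,dy,dz [-134.6  -69.  -314.6] yaw 0.673
cam in tool [-0.00117175 -0.14194166  0.0725403 ] 0.15
```

```bash
python3 -m crank '[{"hand":1,"dx":-135,"dy":-69,"dz":-315,"yaw":0.67},{"hand":1,"dx":-135,"dy":-69,"dz":-315,"yaw":0.67},{"hand":1,"dx":-135,"dy":-69,"dz":-315,"yaw":0.67},{"hand":1,"dx":-135,"dy":-69,"dz":-315,"yaw":0.67},{"hand":1,"dx":-135,"dy":-69,"dz":-315,"yaw":0.67},{"hand":1,"dx":-135,"dy":-69,"dz":-315,"yaw":0.67},{"hand":1,"dx":-135,"dy":-69,"dz":-315,"yaw":0.67},{"hand":1,"dx":-135,"dy":-69,"dz":-315,"yaw":0.67},{"hand":1,"dx":-135,"dy":-69,"dz":-315,"yaw":0.67},{"hand":1,"dx":-135,"dy":-69,"dz":-315,"yaw":0.67},{"hand":1,"dx":-135,"dy":-69,"dz":-315,"yaw":0.67}]' 20
python3 -c "
from h import *
to([.54,.0,.28],-.5)"
```

```text
clock: 1.07
position: [0.4808, 0.3289, 0.3003]
tool_rot: [-1.571, 0.0, 0.501]
force: [-1.0, -0.0, -0.3]
grip_width: -0.0001
pos [0.4808 0.3289 0.3003] a 0.501 rpy [-1.571  0.     0.501] -> dx,dy,dz [-106.    20.3 -317. ] yaw 1.001
```

```bash
python3 -m crank '[{"hand":1,"dx":-106,"dy":20,"dz":-317,"yaw":1.0},{"hand":1,"dx":-106,"dy":20,"dz":-317,"yaw":1.0},{"hand":1,"dx":-106,"dy":20,"dz":-317,"yaw":1.0},{"hand":1,"dx":-106,"dy":20,"dz":-317,"yaw":1.0},{"hand":1,"dx":-106,"dy":20,"dz":-317,"yaw":1.0},{"hand":1,"dx":-106,"dy":20,"dz":-317,"yaw":1.0},{"hand":1,"dx":-106,"dy":20,"dz":-317,"yaw":1.0},{"hand":1,"dx":-106,"dy":20,"dz":-317,"yaw":1.0},{"hand":1,"dx":-106,"dy":20,"dz":-317,"yaw":1.0},{"hand":1,"dx":-106,"dy":20,"dz":-317,"yaw":1.0},{"hand":1,"dx":-106,"dy":20,"dz":-317,"yaw":1.0}]'
python3 -c "
from h import *
to([.470,-.201,.20],-1.439)"
```

```text
clock: 1.98
position: [0.5399, 0.0022, 0.2799]
tool_rot: [-1.571, 0.001, -0.495]
force: [-0.1, 0.5, 0.7]
grip_width: 0.0001
pos [0.5399 0.0022 0.2799] a -0.495 rpy [-1.571e+00  1.000e-03 -4.950e-01] -> dx,dy,dz [  35.1   79.9 -212. ] yaw 0.944
```

```bash
python3 -m crank '[{"hand":1,"dx":35,"dy":80,"dz":-212,"yaw":0.94},{"hand":1,"dx":35,"dy":80,"dz":-212,"yaw":0.94},{"hand":1,"dx":35,"dy":80,"dz":-212,"yaw":0.94},{"hand":1,"dx":35,"dy":80,"dz":-212,"yaw":0.94},{"hand":1,"dx":35,"dy":80,"dz":-212,"yaw":0.94},{"hand":1,"dx":35,"dy":80,"dz":-212,"yaw":0.94},{"hand":1,"dx":35,"dy":80,"dz":-212,"yaw":0.94},{"hand":1,"dx":35,"dy":80,"dz":-212,"yaw":0.94},{"hand":1,"dx":35,"dy":80,"dz":-212,"yaw":0.94},{"hand":1,"dx":35,"dy":80,"dz":-212,"yaw":0.94}]'
python3 - <<'E'
from h import *
c=bot.camera_info('wrist')
im=cv2.cvtColor(bot.grab_frame('wrist'),cv2.COLOR_RGB2BGR)
cv2.imwrite('pics/w1.png',im)
g=[.6423,-.2543,.1318]
print('tip,piv pred',proj(c,g2w(g,[[-.126,.075,.081],[-.103,.075,.053]])))
to(g2w(g,[-.16,.075,.2])[0],-1.439)
E
```

```text
clock: 2.82
position: [0.4704, -0.2006, 0.2001]
tool_rot: [-1.571, 0.0, -1.431]
force: [-0.2, 0.1, -0.1]
grip_width: 0.0002
tip,piv pred [[253.11903078 136.60063067]
 [253.43819907 104.20459433]]
pos [ 0.4704 -0.2008  0.2002] a -1.431 rpy [-1.571  0.    -1.431] -> dx,dy,dz [0.7 0.2 3.4] yaw 0.008
```

View pics/w1.png

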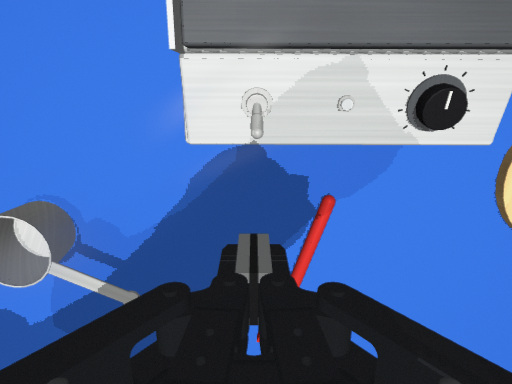

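The wrist picture shows the lever tip at (257,134) and the pivot at (257,104). Both are about 3 mm to the right of the prediction, so I'll shift dx by +3 and go down in front of the lever.

```bash
python3 -m crank '[{"hand":1,"dx":3,"dy":30,"dz":0,"yaw":0.01},{"hand":1,"dx":3,"dy":60,"dz":0,"yaw":0.01},{"hand":1,"dx":3,"dy":90,"dz":0,"yaw":0.01},{"hand":1,"dx":3,"dy":115,"dz":0,"yaw":0.01},{"hand":1,"dx":3,"dy":125,"dz":0,"yaw":0.01},{"hand":1,"dx":3,"dy":125,"dz":0,"yaw":0.01},{"hand":1,"dx":3,"dy":125,"dz":0,"yaw":0.01}]'
python3 - <<'E'
from h import *
c=bot.camera_info('wrist')
im=cv2.cvtColor(bot.grab_frame('wrist'),cv2.COLOR_RGB2BGR)
cv2.imwrite('pics/w2.png',im)
g=[.6423,-.2543,.1318]
s=bot.observe();print('tip proj of TCP',proj(c,s['position']),s['force'])
to(g2w(g,[-.114,.075,.075])[0],-1.439)
E
```

```text
clock: 3.45
position: [0.4706, -0.2052, 0.076]
tool_rot: [-1.571, 0.0, -1.446]
force: [1.3, 0.7, 0.1]
grip_width: 0.0001
tip proj of TCP [[250.39890475 252.60351192]] [-0.83053598 -0.38840089 -0.14581469]
pos [ 0.4709 -0.2053  0.0765] a -1.446 rpy [-1.569 -0.    -1.446] -> dx,dy,dz [-4.2  1.6 49.4] yaw -0.007
```

View pics/w2.png

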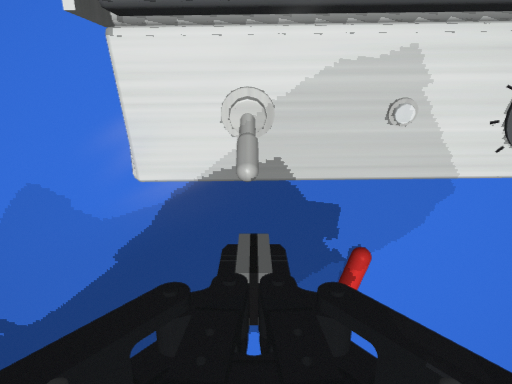

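The lever tip is at (248,172) and the finger centre is at about 254, so I'll go back about 2.5 mm in x. I'll also refine the distance to the lever from this picture.

```bash
python3 - <<'E'
from h import *
c=bot.camera_info('wrist');s=bot.observe();R=Ro.from_euler('xyz',s['tool_rot']).as_matrix()
for n,uv,z in[('tip centre',(247.5,169),.081),('collar ctr',(247,112),.055)]:
    p=ray(c,uv,z);print(n,p.round(4),'in tool mm',(R.T@(p-s['position'])*1000).round(1))
E
python3 -m crank '[{"hand":1,"dx":-3,"dy":2,"dz":8},{"hand":1,"dx":-3,"dy":2,"dz":12},{"hand":1,"dx":-3,"dy":2,"dz":12}]'
```

```text
tip centre [ 0.5116 -0.1992  0.081 ] in tool mm [-0.9 -4.4 41.2]
collar ctr [ 0.533  -0.1959  0.055 ] in tool mm [-1.6 21.6 62.7]$[0]: bad value
```

```bash
python3 -m crank '[{"hand":1,"dx":-2,"dy":2,"dz":8,"yaw":0},{"hand":1,"dx":-2,"dy":2,"dz":14,"yaw":0},{"hand":1,"dx":-2,"dy":2,"dz":20,"yaw":0},{"hand":1,"dx":-2,"dy":2,"dz":20,"yaw":0}]'
python3 -m crank '[{"hand":1,"dx":0,"dy":0,"dz":3,"yaw":0},{"hand":1,"dx":0,"dy":0,"dz":6,"yaw":0},{"hand":1,"dx":0,"dy":0,"dz":9,"yaw":0},{"hand":1,"dx":0,"dy":0,"dz":12,"yaw":0},{"hand":1,"dx":0,"dy":0,"dz":14,"yaw":0},{"hand":1,"dx":0,"dy":0,"dz":14,"yaw":0}]'
python3 - <<'E'
from h import *
im=cv2.cvtColor(bot.grab_frame('wrist'),cv2.COLOR_RGB2BGR)
cv2.imwrite('pics/w3.png',im)
s=bot.observe();print(s['position'],s['force'])
E
```

```text
clock: 3.83
position: [0.4917, -0.2002, 0.0737]
tool_rot: [-1.569, -0.0, -1.445]
force: [0.1, -0.5, -0.7]
grip_width: -0.0001
clock: 4.33
position: [0.5041, -0.199, 0.0733]
tool_rot: [-1.571, -0.0, -1.447]
force: [-1.7, 0.9, 0.9]
grip_width: 0.0001
[ 0.50399478 -0.19897375  0.07325979] [ 0.20378773 -0.78066306 -0.88195125]
```

View pics/w3.png

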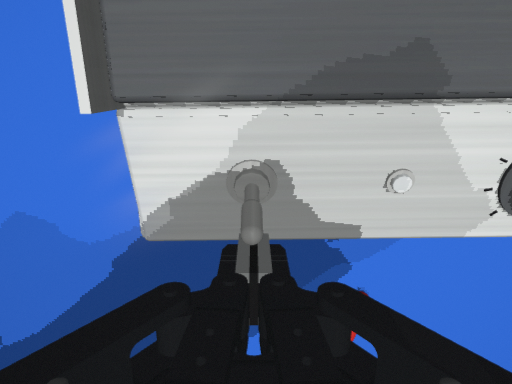

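The lever ball at (252,235) now meets the fingertip front at (254,243) and is well centred. I'll carry on in small steps and watch the force.

```bash
python3 -m crank '[{"hand":1,"dx":0,"dy":0,"dz":2,"yaw":0},{"hand":1,"dx":0,"dy":0,"dz":4,"yaw":0},{"hand":1,"dx":0,"dy":0,"dz":6,"yaw":0},{"hand":1,"dx":0,"dy":0,"dz":8,"yaw":0},{"hand":1,"dx":0,"dy":0,"dz":8,"yaw":0}]'
python3 -m crank '[{"hand":1,"dx":0,"dy":0,"dz":1,"yaw":0},{"hand":1,"dx":0,"dy":0,"dz":2,"yaw":0},{"hand":1,"dx":0,"dy":0,"dz":3,"yaw":0},{"hand":1,"dx":0,"dy":0,"dz":4,"yaw":0},{"hand":1,"dx":0,"dy":0,"dz":4,"yaw":0}]'
python3 - <<'E'
from h import *
cv2.imwrite('pics/w4.png',cv2.cvtColor(bot.grab_frame('wrist'),cv2.COLOR_RGB2BGR))
cv2.imwrite('pics/s4.png',cv2.resize(cv2.cvtColor(bot.grab_frame('scene'),cv2.COLOR_RGB2BGR)[100:200,180:300],None,fx=5,fy=5,interpolation=cv2.INTER_CUBIC))
s=bot.observe();print(s['position'],s['force'])
E
```

```text
clock: 4.8
position: [0.5122, -0.1979, 0.0733]
tool_rot: [-1.57, -0.0, -1.447]
force: [-0.3, -0.4, 0.8]
grip_width: 0.0005
clock: 5.22
position: [0.5158, -0.1975, 0.0733]
tool_rot: [-1.571, -0.0, -1.447]
force: [-0.9, 0.0, 0.5]
grip_width: 0.0001
[ 0.51577609 -0.19747132  0.07330512] [-0.45724933  0.36561205  0.04830443]
```

View pics/w4.png

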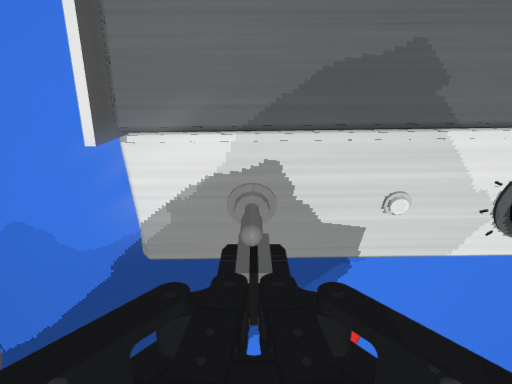

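View pics/s4.png

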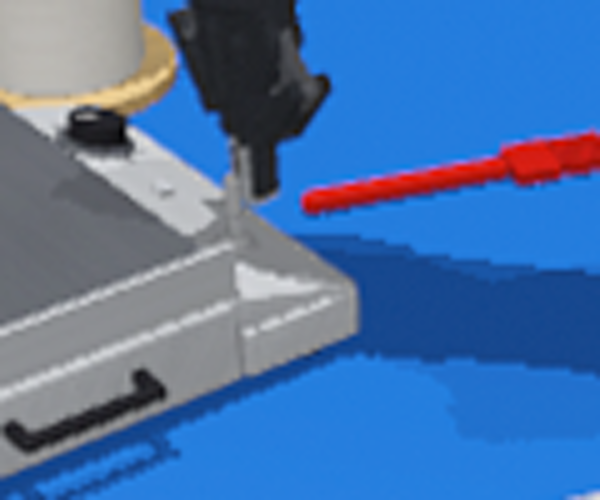

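The lever follows the finger and is nearly upright in the scene view. Next I'll step until the force shows the stop.

```bash
python3 -m crank '[{"hand":1,"dx":0,"dy":0,"dz":1,"yaw":0},{"hand":1,"dx":0,"dy":0,"dz":2,"yaw":0},{"hand":1,"dx":0,"dy":0,"dz":2,"yaw":0},{"hand":1,"dx":0,"dy":0,"dz":2,"yaw":0}]'
python3 -m crank '[{"hand":1,"dx":0,"dy":0,"dz":1,"yaw":0},{"hand":1,"dx":0,"dy":0,"dz":1,"yaw":0},{"hand":1,"dx":0,"dy":0,"dz":1,"yaw":0}]'
python3 -m crank '[{"hand":1,"dx":0,"dy":0,"dz":1,"yaw":0},{"hand":1,"dx":0,"dy":0,"dz":1,"yaw":0},{"hand":1,"dx":0,"dy":0,"dz":1,"yaw":0}]'
python3 - <<'E'
from h import *
im=cv2.cvtColor(bot.grab_frame('wrist'),cv2.COLOR_RGB2BGR)
cv2.imwrite('pics/w5.png',cv2.resize(im[130:290,150:350],None,fx=3.5,fy=3.5))
cv2.imwrite('pics/s5.png',cv2.resize(cv2.cvtColor(bot.grab_frame('scene'),cv2.COLOR_RGB2BGR)[110:170,200:260],None,fx=9,fy=9,interpolation=cv2.INTER_CUBIC))
s=bot.observe();print(s['position'],s['force'])
E
```

```text
clock: 5.65
position: [0.5177, -0.1973, 0.0733]
tool_rot: [-1.571, -0.0, -1.447]
force: [-1.9, -0.1, 1.8]
grip_width: 0.0001
clock: 5.9
position: [0.5187, -0.1971, 0.0733]
tool_rot: [-1.571, -0.0, -1.447]
force: [-2.3, 0.7, 1.8]
grip_width: 0.0
clock: 6.15
position: [0.5197, -0.197, 0.0733]
tool_rot: [-1.571, -0.0, -1.447]
force: [-1.5, 0.1, 1.8]
grip_width: 0.0005
[ 0.51970342 -0.19701466  0.07333774] [-1.56335372 -0.12058189  1.03216326]
```

View pics/w5.png

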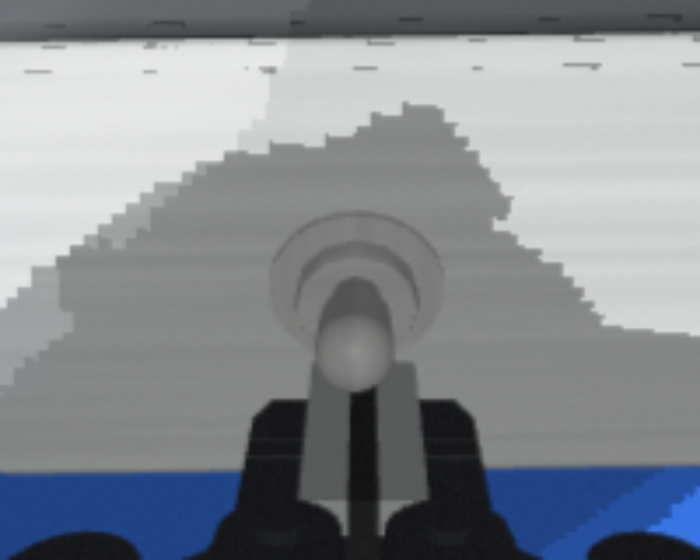

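View pics/s5.png

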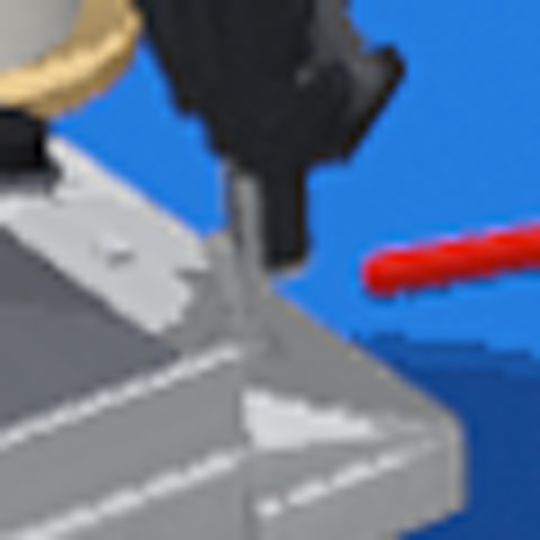

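```bash
cat >> h.py <<'E'
def lever(tipuv,coluv):
    c=bot.camera_info('wrist')
    b=ray(c,coluv,.055); gx=np.array([np.cos(.1318),np.sin(.1318),0])
    for th in (-.68,-.2,0,.1,.19,.25):
        p=b+gx*.036*np.sin(th); p[2]=.053+.036*np.cos(th); print(th,'tip px',proj(c,p)[0].round(1))
E
python3 -c "
from h import *
lever(0,(252,212.5))"
for i in 1 2; do :; done
python3 -m crank '[{"hand":1,"dx":0,"dy":0,"dz":1,"yaw":0},{"hand":1,"dx":0,"dy":0,"dz":1,"yaw":0},{"hand":1,"dx":0,"dy":0,"dz":1,"yaw":0}]'
python3 -m crank '[{"hand":1,"dx":0,"dy":0,"dz":1,"yaw":0},{"hand":1,"dx":0,"dy":0,"dz":1,"yaw":0},{"hand":1,"dx":0,"dy":0,"dz":1,"yaw":0}]'
```

```text
-0.68 tip px [252.1 279.7]
-0.2 tip px [251.7 256.8]
0 tip px [251.6 242. ]
0.1 tip px [251.5 233.8]
0.19 tip px [251.5 226.1]
0.25 tip px [251.4 220.8]
clock: 6.5
position: [0.5202, -0.1969, 0.0732]
tool_rot: [-1.571, 0.0, -1.447]
force: [-5.5, 0.1, 4.0]
grip_width: -0.0002
clock: 6.75
position: [0.5205, -0.1969, 0.0732]
tool_rot: [-1.573, 0.001, -1.447]
force: [-9.0, -0.6, 5.9]
grip_width: 0.0
```

The force went from about 2 N to about 10 N within 1 mm, so this is the stop. I'll back off at once and check.

```bash
python3 -m crank '[{"hand":1,"dx":0,"dy":0,"dz":-6,"yaw":0},{"hand":1,"dx":0,"dy":0,"dz":-20,"yaw":0},{"hand":1,"dx":0,"dy":0,"dz":-40,"yaw":0},{"hand":1,"dx":0,"dy":0,"dz":-40,"yaw":0},{"hand":1,"dx":0,"dy":-30,"dz":-40,"yaw":0},{"hand":1,"dx":0,"dy":-65,"dz":-40,"yaw":0},{"hand":1,"dx":0,"dy":-100,"dz":-40,"yaw":0},{"hand":1,"dx":0,"dy":-125,"dz":-40,"yaw":0},{"hand":1,"dx":0,"dy":-125,"dz":-40,"yaw":0},{"hand":1,"dx":0,"dy":-125,"dz":-40,"yaw":0}]'
python3 - <<'E'
from h import *
im=cv2.cvtColor(bot.grab_frame('wrist'),cv2.COLOR_RGB2BGR)
cv2.imwrite('pics/w6.png',cv2.resize(im[40:200,150:350],None,fx=3.5,fy=3.5))
cv2.imwrite('pics/s6.png',cv2.resize(cv2.cvtColor(bot.grab_frame('scene'),cv2.COLOR_RGB2BGR)[110:170,200:260],None,fx=9,fy=9,interpolation=cv2.INTER_CUBIC))
E
```

```text
clock: 7.58
position: [0.4828, -0.2016, 0.1994]
tool_rot: [-1.568, -0.001, -1.446]
force: [0.6, -0.1, -1.7]
grip_width: -0.0001
```

View pics/w6.png

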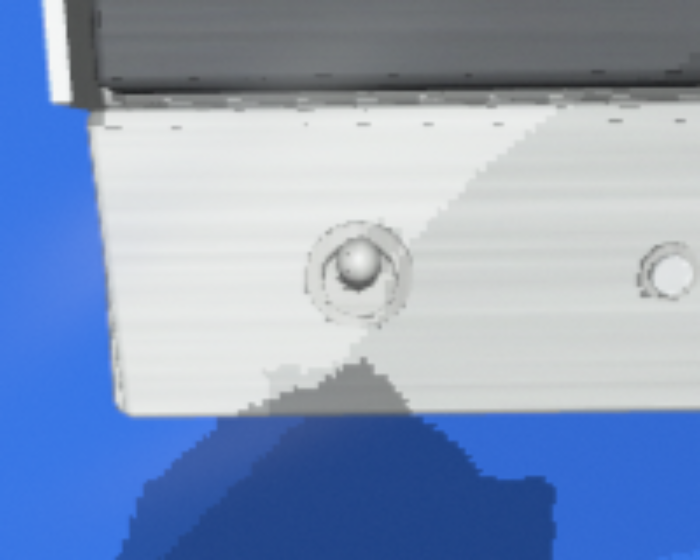

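View pics/s6.png

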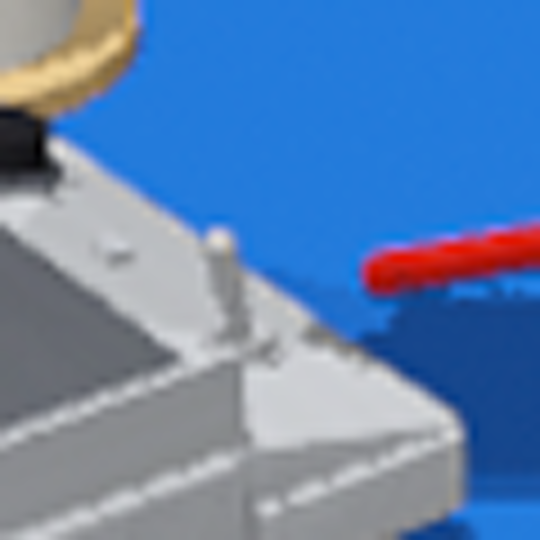

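```bash
python3 -c "
from h import *
lever(0,(252.2,117.9))
# full scene/wrist info for next moves
g=[.6423,-.2543,.1318]
print(g2w(g,[.036,0,.08]))
to([.55,-.05,.30],-.6)"
```

```text
-0.68 tip px [252.3 150.5]
-0.2 tip px [252.1 131.7]
0 tip px [252. 122.]
0.1 tip px [251.9 117. ]
0.19 tip px [251.9 112.4]
0.25 tip px [251.9 109.4]
[[ 0.67798777 -0.24956893  0.08      ]]
pos [ 0.4819 -0.2013  0.1978] a -1.447 rpy [-1.571  0.    -1.447] -> dx,dy,dz [-141.7 -102.2   86.4] yaw -0.847
```

Run:
```python
from h import *
P=np.array([.532,-.1955,.053]);gx=np.array([np.cos(.1318),np.sin(.1318),0])
def t(th): p=P+gx*.036*np.sin(th); p[2]=.053+.036*np.cos(th);return p
for th in(-.68,0,.1,.16,.19,.25): print(th,(proj(C['scene'],t(th))[0]-proj(C['scene'],t(-.68))[0]).round(2))
a=cv2.imread('pics/scene0.png')[125:155,210:245]
b=cv2.cvtColor(bot.grab_frame('scene'),cv2.COLOR_RGB2BGR)[125:155,210:245]
cv2.imwrite('pics/cmp.png',np.hstack([cv2.resize(x,None,fx=11,fy=11,interpolation=cv2.INTER_NEAREST) for x in(a,b)]))
```

```text
-0.68 [0. 0.]
0 [-7.15 -0.06]
0.1 [-8.27  0.4 ]
0.16 [-8.94  0.73]
0.19 [-9.26  0.92]
0.25 [-9.91  1.31]
```

View pics/cmp.png

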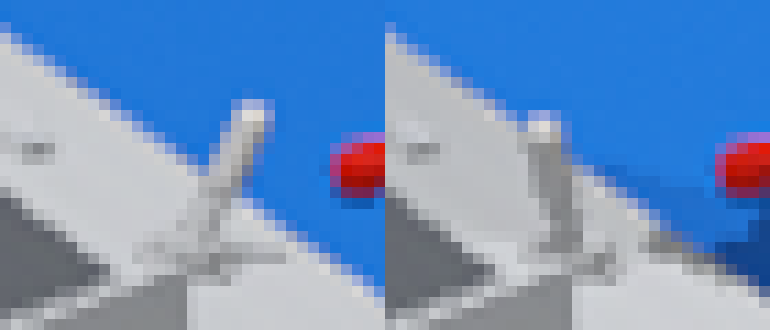

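The tip has shifted about 8.6 px left and 1 px down, which corresponds to 0.16–0.19 rad leaning back, so it's at the stop. Next is the jar: rise and cross high.

```bash
python3 -m crank '[{"hand":1,"dx":0,"dy":-40,"dz":0,"yaw":0},{"hand":1,"dx":-10,"dy":-80,"dz":10,"yaw":-0.1},{"hand":1,"dx":-142,"dy":-102,"dz":86,"yaw":-0.85},{"hand":1,"dx":-142,"dy":-102,"dz":86,"yaw":-0.85},{"hand":1,"dx":-142,"dy":-102,"dz":86,"yaw":-0.85},{"hand":1,"dx":-142,"dy":-102,"dz":86,"yaw":-0.85},{"hand":1,"dx":-142,"dy":-102,"dz":86,"yaw":-0.85},{"hand":1,"dx":-142,"dy":-102,"dz":86,"yaw":-0.85},{"hand":1,"dx":-142,"dy":-102,"dz":86,"yaw":-0.85},{"hand":1,"dx":-142,"dy":-102,"dz":86,"yaw":-0.85}]'
python3 -c "
from h import *
to([.549,.191,.30],-.6)"
```

```text
clock: 8.57
position: [0.5495, -0.0505, 0.2996]
tool_rot: [-1.571, 0.001, -0.602]
force: [-0.4, -0.3, 0.4]
grip_width: 0.0002
pos [ 0.5495 -0.0505  0.2996] a -0.602 rpy [-1.571e+00  1.000e-03 -6.020e-01] -> dx,dy,dz [-137.    -0.4  198.8] yaw -0.002
```

```bash
python3 -m crank '[{"hand":1,"dx":-137,"dy":0,"dz":199,"yaw":-0.6},{"hand":1,"dx":-137,"dy":0,"dz":199,"yaw":-0.6},{"hand":1,"dx":-137,"dy":0,"dz":199,"yaw":-0.6},{"hand":1,"dx":-137,"dy":0,"dz":199,"yaw":-0.6},{"hand":1,"dx":-137,"dy":0,"dz":199,"yaw":-0.6},{"hand":1,"dx":-137,"dy":0,"dz":199,"yaw":-0.6},{"hand":1,"dx":-137,"dy":0,"dz":199,"yaw":-0.6},{"hand":1,"dx":-137,"dy":0,"dz":199,"yaw":-0.6},{"hand":1,"dx":-137,"dy":0,"dz":199,"yaw":-0.6}]'
python3 - <<'E'
from h import *
c=bot.camera_info('wrist')
im=cv2.cvtColor(bot.grab_frame('wrist'),cv2.COLOR_RGB2BGR)
cv2.imwrite('pics/w7.png',im)
print(proj(c,[.549,.191,.114]))
to([.549,.191,.139])
E
```

```text
clock: 9.32
position: [0.5483, 0.1905, 0.2998]
tool_rot: [-1.572, 0.001, -0.001]
force: [0.1, -1.2, 0.9]
grip_width: 0.0001
[[253.33332051 162.48680439]]
pos [0.5485 0.19   0.3   ] a -0.001 rpy [-1.572e+00  0.000e+00 -1.000e-03] -> dx,dy,dz [  0.6 161.    1.1] yaw None
```

View pics/w7.png

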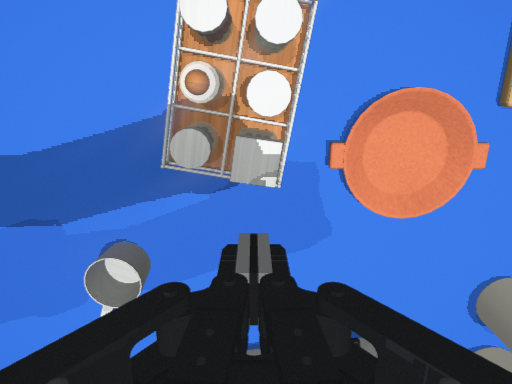

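The wrist view shows the square lid centred at about (257,162), against a prediction of (253,162). I'll fuse the three cameras at z = 0.114.

Run:
```python
from h import *
c=bot.camera_info('wrist')
print('wrist',ray(c,(257,162),.114),'bias-corr',ray(c,(254.5,162),.114))
print('scene',ray(C['scene'],(298,206.5),.114)); print('top',ray(C['top'],(199.2,182.6),.114))
s=bot.observe();print('tcp',s['position'],s['clock'])
to([.550,.191,.140])
```

```text
wrist [0.55281734 0.19101765 0.114     ] bias-corr [0.55033409 0.19101736 0.114     ]
scene [0.5506824  0.19669668 0.114     ]
top [0.54893989 0.1907855  0.114     ]
tcp [0.54845355 0.19001585 0.3000221 ] 9.3667
pos [0.5485 0.19   0.3   ] a -0.001 rpy [-1.572e+00  0.000e+00 -1.000e-03] -> dx,dy,dz [  1.6 160.    1.1] yaw None
```

```bash
python3 -m crank '[{"hand":1,"dx":2,"dy":0,"dz":2,"yaw":0},{"hand":1,"dx":2,"dy":20,"dz":2,"yaw":0},{"hand":1,"dx":2,"dy":45,"dz":2,"yaw":0},{"hand":1,"dx":2,"dy":70,"dz":2,"yaw":0},{"hand":1,"dx":2,"dy":95,"dz":2,"yaw":0},{"hand":1,"dx":2,"dy":120,"dz":2,"yaw":0},{"hand":1,"dx":2,"dy":140,"dz":2,"yaw":0},{"hand":1,"dx":2,"dy":152,"dz":2,"yaw":0},{"hand":1,"dx":2,"dy":159,"dz":2,"yaw":0},{"hand":1,"dx":2,"dy":161,"dz":2,"yaw":0},{"hand":1,"dx":2,"dy":161,"dz":2,"yaw":0}]'
python3 - <<'E'
from h import *
im=cv2.cvtColor(bot.grab_frame('wrist'),cv2.COLOR_RGB2BGR)
cv2.imwrite('pics/w8.png',im)
im=cv2.cvtColor(bot.grab_frame('scene'),cv2.COLOR_RGB2BGR)
cv2.imwrite('pics/s8.png',cv2.resize(im[150:290,230:390],None,fx=4,fy=4,interpolation=cv2.INTER_CUBIC))
c=bot.camera_info('wrist');print(proj(c,[.5505,.192,.114]),bot.observe()['position'])
E
```

```text
clock: 10.28
position: [0.5506, 0.1932, 0.1397]
tool_rot: [-1.571, -0.0, 0.002]
force: [-0.1, 0.6, 0.5]
grip_width: 0.0001
[[251.18712179 229.37640318]] [0.55087339 0.19347033 0.14032128]
```

View pics/w8.png

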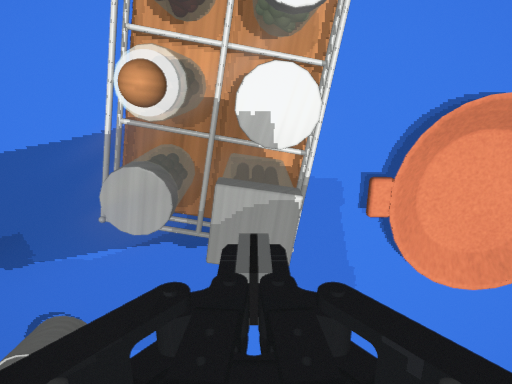

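View pics/s8.png

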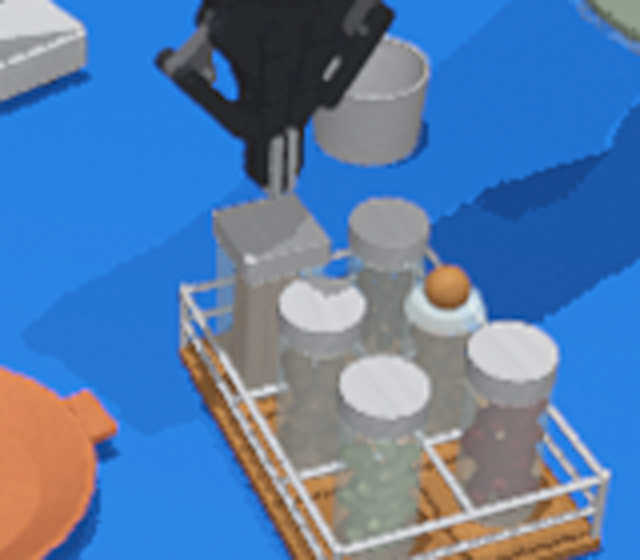

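The lid corners (219,181), (304,195) and (207,263) put its centre at about (256,228). That is within about 1 px of where it should be directly under the fingertips, and the scene view shows a clear gap. I'll hold still here.

```bash
python3 -m crank '[{"hand":1,"dx":0,"dy":0,"dz":0,"yaw":0},{"hand":1,"dx":0,"dy":0,"dz":0,"yaw":0},{"hand":1,"dx":0,"dy":0,"dz":0,"yaw":0},{"hand":1,"dx":0,"dy":0,"dz":0,"yaw":0},{"hand":1,"dx":0,"dy":0,"dz":0,"yaw":0},{"hand":1,"dx":0,"dy":0,"dz":0,"yaw":0},{"hand":1,"dx":0,"dy":0,"dz":0,"yaw":0},{"hand":1,"dx":0,"dy":0,"dz":0,"yaw":0},{"hand":1,"dx":0,"dy":0,"dz":0,"yaw":0},{"hand":1,"dx":0,"dy":0,"dz":0,"yaw":0},{"hand":1,"dx":0,"dy":0,"dz":0,"yaw":0},{"hand":1,"dx":0,"dy":0,"dz":0,"yaw":0}]'
python3 -m crank '[{"hand":1,"dx":0,"dy":0,"dz":0,"yaw":0},{"hand":1,"dx":0,"dy":0,"dz":0,"yaw":0},{"hand":1,"dx":0,"dy":0,"dz":0,"yaw":0},{"hand":1,"dx":0,"dy":0,"dz":0,"yaw":0},{"hand":1,"dx":0,"dy":0,"dz":0,"yaw":0},{"hand":1,"dx":0,"dy":0,"dz":0,"yaw":0},{"hand":1,"dx":0,"dy":0,"dz":0,"yaw":0},{"hand":1,"dx":0,"dy":0,"dz":0,"yaw":0},{"hand":1,"dx":0,"dy":0,"dz":0,"yaw":0},{"hand":1,"dx":0,"dy":0,"dz":0,"yaw":0},{"hand":1,"dx":0,"dy":0,"dz":0,"yaw":0},{"hand":1,"dx":0,"dy":0,"dz":0,"yaw":0}]'
python3 -m crank '[{"hand":1,"dx":0,"dy":0,"dz":0,"yaw":0},{"hand":1,"dx":0,"dy":0,"dz":0,"yaw":0},{"hand":1,"dx":0,"dy":0,"dz":0,"yaw":0},{"hand":1,"dx":0,"dy":0,"dz":0,"yaw":0},{"hand":1,"dx":0,"dy":0,"dz":0,"yaw":0},{"hand":1,"dx":0,"dy":0,"dz":0,"yaw":0},{"hand":1,"dx":0,"dy":0,"dz":0,"yaw":0},{"hand":1,"dx":0,"dy":0,"dz":0,"yaw":0}]'
python3 -m crank '[{"hand":1,"dx":0,"dy":-20,"dz":0,"yaw":0},{"hand":1,"dx":0,"dy":-55,"dz":0,"yaw":0},{"hand":1,"dx":0,"dy":-95,"dz":0,"yaw":0},{"hand":1,"dx":0,"dy":-135,"dz":0,"yaw":0},{"hand":1,"dx":0,"dy":-160,"dz":0,"yaw":0},{"hand":1,"dx":0,"dy":-160,"dz":0,"yaw":0}]'
python3 -c "
from h import *
to([.6788,-.2505,.28],0)"
```

```text
clock: 11.38
position: [0.5503, 0.1935, 0.1393]
tool_rot: [-1.571, -0.0, 0.003]
force: [0.3, 0.8, -0.4]
grip_width: -0.0
clock: 12.38
position: [0.5503, 0.1935, 0.1393]
tool_rot: [-1.571, -0.0, 0.003]
force: [0.4, -0.8, -0.3]
grip_width: -0.0003
clock: 13.05
position: [0.5503, 0.1935, 0.1393]
tool_rot: [-1.571, -0.0, 0.003]
force: [-0.1, -0.5, -0.5]
grip_width: -0.0003
clock: 13.55
position: [0.5521, 0.1938, 0.3047]
tool_rot: [-1.567, -0.007, 0.003]
force: [-0.5, 0.7, 0.7]
grip_width: 0.0004
pos [0.5521 0.1938 0.3047] a 0.003 rpy [-1.567 -0.007  0.003] -> dx,dy,dz [ 125.4   24.  -444.7] yaw 0.003
```

```bash
python3 -m crank '[{"hand":1,"dx":126,"dy":20,"dz":-445,"yaw":0.2},{"hand":1,"dx":126,"dy":20,"dz":-445,"yaw":0.2},{"hand":1,"dx":126,"dy":20,"dz":-445,"yaw":0.2},{"hand":1,"dx":126,"dy":20,"dz":-445,"yaw":0.2},{"hand":1,"dx":126,"dy":20,"dz":-445,"yaw":0.2},{"hand":1,"dx":126,"dy":20,"dz":-445,"yaw":0.2},{"hand":1,"dx":126,"dy":20,"dz":-445,"yaw":0.2},{"hand":1,"dx":126,"dy":20,"dz":-445,"yaw":0.2},{"hand":1,"dx":126,"dy":20,"dz":-445,"yaw":0.2},{"hand":1,"dx":126,"dy":20,"dz":-445,"yaw":0.2},{"hand":1,"dx":126,"dy":20,"dz":-445,"yaw":0.2},{"hand":1,"dx":126,"dy":20,"dz":-445,"yaw":0.2}]'
python3 - <<'E'
from h import *
im=cv2.cvtColor(bot.grab_frame('wrist'),cv2.COLOR_RGB2BGR)
cv2.imwrite('pics/w9.png',im)
c=bot.camera_info('wrist');g=[.6437,-.256,.1318]
print(proj(c,g2w(g,[[.134,.13,.08],[.134,-.13,.08],[-.062,-.13,.08],[-.062,.13,.08],[.036,0,.08]])).round(1))
to([.679,-.251,.105])
E
```

```text
clock: 14.55
position: [0.6764, -0.2594, 0.2778]
tool_rot: [-1.575, 0.001, -0.204]
force: [-1.2, -0.6, 0.5]
grip_width: -0.0001
[[310.8 -17.6]
 [377.  235.9]
 [210.8 286.6]
 [111.2  59.6]
 [254.2 154.4]]
pos [ 0.6766 -0.257   0.2778] a -0.203 rpy [-1.573  0.002 -0.203] -> dx,dy,dz [  1.4 172.8   6.8] yaw None
```

View pics/w9.png

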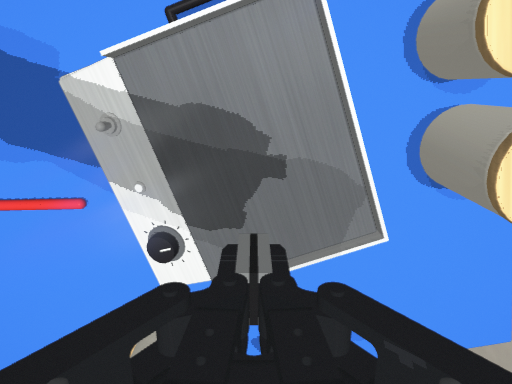

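The plate corners at (113,59), (210,282) and (380,238) match the prediction within about 3 px. Going down to the plate's middle, stopping above it first.

```bash
python3 -m crank '[{"hand":1,"dx":0,"dy":20,"dz":0,"yaw":0},{"hand":1,"dx":0,"dy":50,"dz":0,"yaw":0},{"hand":1,"dx":0,"dy":80,"dz":0,"yaw":0},{"hand":1,"dx":0,"dy":110,"dz":0,"yaw":0},{"hand":1,"dx":0,"dy":130,"dz":0,"yaw":0},{"hand":1,"dx":0,"dy":140,"dz":0,"yaw":0},{"hand":1,"dx":0,"dy":140,"dz":0,"yaw":0},{"hand":1,"dx":0,"dy":140,"dz":0,"yaw":0}]'
python3 -c "
from h import *
to([.679,-.251,.105])"
```

```text
clock: 15.27
position: [0.6779, -0.2511, 0.1399]
tool_rot: [-1.571, -0.0, -0.197]
force: [-0.1, -0.7, 1.2]
grip_width: -0.0001
pos [ 0.6779 -0.2511  0.1399] a -0.197 rpy [-1.571 -0.    -0.197] -> dx,dy,dz [ 1.1 34.9  0.3] yaw None
```

```bash
python3 -m crank '[{"hand":1,"dx":1,"dy":12,"dz":0,"yaw":0},{"hand":1,"dx":1,"dy":24,"dz":0,"yaw":0},{"hand":1,"dx":1,"dy":32,"dz":0,"yaw":0},{"hand":1,"dx":1,"dy":35,"dz":0,"yaw":0},{"hand":1,"dx":1,"dy":35,"dz":0,"yaw":0},{"hand":1,"dx":1,"dy":35,"dz":0,"yaw":0}]'
python3 - <<'E'
from h import *
im=cv2.cvtColor(bot.grab_frame('scene'),cv2.COLOR_RGB2BGR)
cv2.imwrite('pics/s10.png',cv2.resize(im[60:210,90:280],None,fx=4,fy=4,interpolation=cv2.INTER_CUBIC))
c=bot.camera_info('wrist');im=cv2.cvtColor(bot.grab_frame('wrist'),cv2.COLOR_RGB2BGR)
g=[.6437,-.256,.1318]
for p in proj(c,g2w(g,[[.134,.13,.08],[.134,-.13,.08],[-.062,-.13,.08],[-.062,.13,.08],[.036,0,.08]])): cv2.circle(im,tuple(int(round(v)) for v in p),3,(0,0,255),1)
cv2.imwrite('pics/w10.png',im);print(bot.observe()['position'])
E
```

```text
clock: 15.77
position: [0.6786, -0.2515, 0.1044]
tool_rot: [-1.571, -0.0, -0.197]
force: [0.7, -0.3, 0.1]
grip_width: -0.0001
[ 0.67881542 -0.2515955   0.10483272]
```

View pics/s10.png

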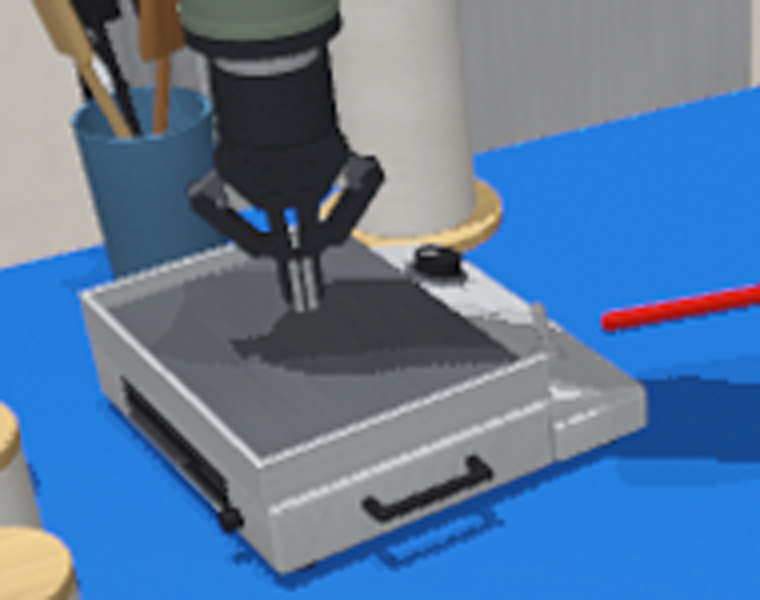

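View pics/w10.png

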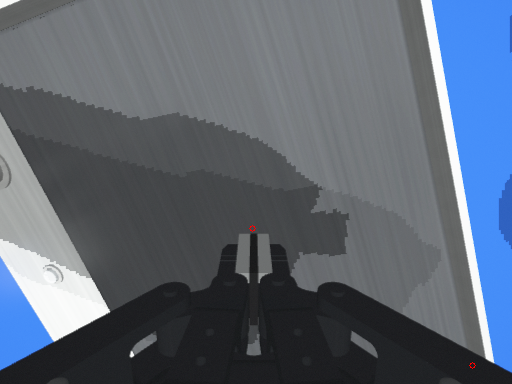

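The fingertips are over the plate's middle: the predicted centre is at (252,229), just at the tips. The gap is about 25 mm and the toggle still stands on. Hold, then withdraw.

```bash
python3 -m crank '[{"hand":1,"dx":0,"dy":0,"dz":0,"yaw":0},{"hand":1,"dx":0,"dy":0,"dz":0,"yaw":0},{"hand":1,"dx":0,"dy":0,"dz":0,"yaw":0},{"hand":1,"dx":0,"dy":0,"dz":0,"yaw":0},{"hand":1,"dx":0,"dy":0,"dz":0,"yaw":0},{"hand":1,"dx":0,"dy":0,"dz":0,"yaw":0},{"hand":1,"dx":0,"dy":0,"dz":0,"yaw":0},{"hand":1,"dx":0,"dy":0,"dz":0,"yaw":0},{"hand":1,"dx":0,"dy":0,"dz":0,"yaw":0},{"hand":1,"dx":0,"dy":0,"dz":0,"yaw":0},{"hand":1,"dx":0,"dy":0,"dz":0,"yaw":0},{"hand":1,"dx":0,"dy":0,"dz":0,"yaw":0}]'
python3 -m crank '[{"hand":1,"dx":0,"dy":0,"dz":0,"yaw":0},{"hand":1,"dx":0,"dy":0,"dz":0,"yaw":0},{"hand":1,"dx":0,"dy":0,"dz":0,"yaw":0},{"hand":1,"dx":0,"dy":0,"dz":0,"yaw":0},{"hand":1,"dx":0,"dy":0,"dz":0,"yaw":0},{"hand":1,"dx":0,"dy":0,"dz":0,"yaw":0},{"hand":1,"dx":0,"dy":0,"dz":0,"yaw":0},{"hand":1,"dx":0,"dy":0,"dz":0,"yaw":0},{"hand":1,"dx":0,"dy":0,"dz":0,"yaw":0},{"hand":1,"dx":0,"dy":0,"dz":0,"yaw":0},{"hand":1,"dx":0,"dy":0,"dz":0,"yaw":0},{"hand":1,"dx":0,"dy":0,"dz":0,"yaw":0}]'
python3 -m crank '[{"hand":1,"dx":0,"dy":0,"dz":0,"yaw":0},{"hand":1,"dx":0,"dy":0,"dz":0,"yaw":0},{"hand":1,"dx":0,"dy":0,"dz":0,"yaw":0},{"hand":1,"dx":0,"dy":0,"dz":0,"yaw":0},{"hand":1,"dx":0,"dy":0,"dz":0,"yaw":0},{"hand":1,"dx":0,"dy":0,"dz":0,"yaw":0},{"hand":1,"dx":0,"dy":0,"dz":0,"yaw":0},{"hand":1,"dx":0,"dy":0,"dz":0,"yaw":0}]'
python3 -m crank '[{"hand":1,"dx":0,"dy":-20,"dz":0,"yaw":0},{"hand":1,"dx":0,"dy":-55,"dz":0,"yaw":0},{"hand":1,"dx":0,"dy":-95,"dz":0,"yaw":0},{"hand":1,"dx":0,"dy":-130,"dz":0,"yaw":0},{"hand":1,"dx":0,"dy":-150,"dz":0,"yaw":0},{"hand":1,"dx":0,"dy":-150,"dz":0,"yaw":0},{"hand":1,"dx":0,"dy":-150,"dz":0,"yaw":0},{"hand":1,"dx":0,"dy":-150,"dz":0,"yaw":0}]'
python3 - <<'E'
from h import *
cv2.imwrite('pics/s11.png',cv2.cvtColor(bot.grab_frame('scene'),cv2.COLOR_RGB2BGR))
cv2.imwrite('pics/w11.png',cv2.cvtColor(bot.grab_frame('wrist'),cv2.COLOR_RGB2BGR))
E
```

```text
clock: 16.87
position: [0.6786, -0.2514, 0.1043]
tool_rot: [-1.571, 0.0, -0.197]
force: [0.6, 0.5, -0.8]
grip_width: 0.0002
clock: 17.87
position: [0.6786, -0.2514, 0.1043]
tool_rot: [-1.571, -0.0, -0.197]
force: [0.1, -0.0, 0.1]
grip_width: -0.0002
clock: 18.53
position: [0.6786, -0.2514, 0.1043]
tool_rot: [-1.571, -0.0, -0.197]
force: [-0.1, 0.8, 0.6]
grip_width: 0.0
clock: 19.2
position: [0.6783, -0.2511, 0.2534]
tool_rot: [-1.571, 0.001, -0.197]
force: [0.1, -0.3, -0.7]
grip_width: 0.0001
```

View pics/s11.png

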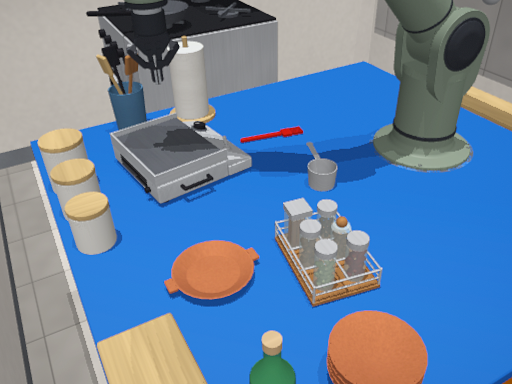

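View pics/w11.png

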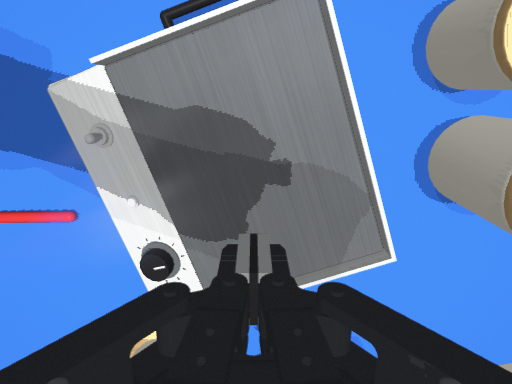

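Everything stands where it was. One last check of the lever angle from this view: collar at about (100,134), tip at about (91,138).

Run:
```python
from h import *
lever(0,(100,134))
im=cv2.imread('pics/w11.png');cv2.imwrite('pics/w11z.png',cv2.resize(im[100:170,60:140],None,fx=8,fy=8,interpolation=cv2.INTER_CUBIC))
```

```text
-0.68 tip px [ 66.1 145.5]
-0.2 tip px [ 77.  141.4]
0 tip px [ 83.6 139. ]
0.1 tip px [ 87.3 137.7]
0.19 tip px [ 90.7 136.4]
0.25 tip px [ 93.  135.6]
```

View pics/w11z.png

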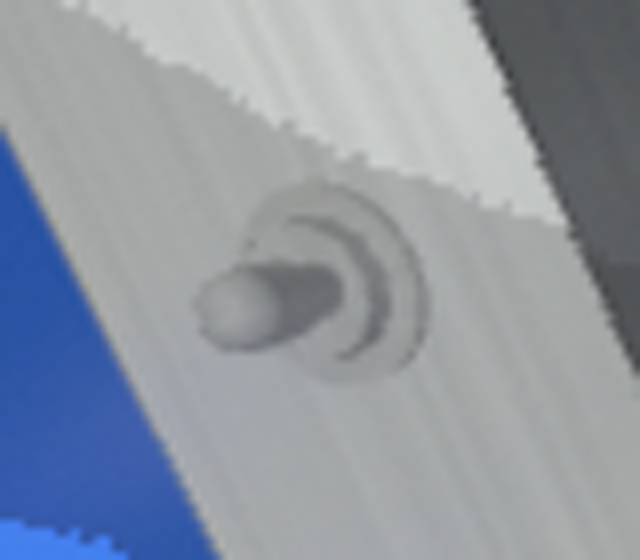

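```bash
python3 -c "
from workcell import bot
s=bot.observe();print(s['clock'],s['force'],s['position']);bot.job_done()"
```

```text
19.3 [ 0.30095227 -0.085943   -0.2744297 ] [ 0.67817539 -0.25113034  0.25293874]
the job is handed in; nothing more can be done
```

I did all three steps in the order asked and handed the job in at 19.3 s, with the hand clear at 0.25 m height.

- **Toggle:** I pushed it with the shut fingertips along the griddle's +x. The force rose from about 2 N to about 11 N over the last 0.8 mm, which I took as the stop, and I backed off at once.
- **Square jar:** I came down from 0.30 m and held still about 25 mm over the lid's middle for about 2.8 s. The wrist picture showed the lid centred under the fingertips within about 1–2 mm.
- **Plate:** I held still about 24 mm over its middle for about 2.8 s. The predicted centre matched the fingertips in the wrist view.

**Last checks:** The final scene picture shows the rack, jars, comal, brush and cup in place. The force readings were near zero apart from the push.

**Disagreements:**
- **Lever lean:** Most pictures gave 0.16–0.19 rad backward against the 0.19 nominal. The last, coarse wrist view allowed anything from 0.10 to 0.19, so I relied on the force rise.
- **Jar position:** The scene camera put the jar lid about 6 mm further to +y than the top and wrist cameras. I followed those two.

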